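# Tighten the water filter's two loose couplings, by hand and with the wrench

### The arm

A 7-joint arm with a two-finger parallel gripper is mounted at the origin on a cart in front of the work surface, level with it; the furniture and walls round the work are solid. World frame = base frame: x ahead of the robot, y to its left, z up, the work surface at z = 0. Lengths are in m, angles in rad, forces in N, time in s.
With the tool pointing down it reaches from about 0.425 to 0.95 m from the base axis. Payload 16.7 kg.
Tool frame: the origin (TCP) lies midway between the tips of the shut fingers; the grasp point (between the pads) lies 19 mm behind it; z points along the fingers, y is the line along which they close (so a half turn about z gives the same grasp; the last joint's range is limited). The gripper opens to 94 mm and grips with 3 to 60 N. Pads are 16 mm wide; open, the fingers measure 119 mm over their backs; the gripper's body (75 mm by 177 mm) begins 78 mm behind the grasp point.
Start: joints at [-1.333, 0.426, 0.074, 1.606, -0.034, 1.111, -0.067], TCP at [0.255, 0.625, 0.205] pointing down, gripper open.
Joint ranges: [-2.85, 2.85], [-0.5, 2.14], [-1.23, 1.37], [0.21, 2.46], [-1.02, 4.16], [0.16, 2.05], [-2.73, 2.73]. Speed limits (rad/s): [1.89, 1.89, 2.39, 2.39, 3.01, 3.01, 3.01].

### API

Orientations are given as a unit quaternion [w, x, y, z].
In Python, from rig import bot gives the robot as it stands.
- The arm moves only by the tool send_rows, never from a script. Its argument "rows" is a list of rows, each an object of numbers: "tx", "ty", "tz": the shift along the world's x, y, z in m; "rx", "ry", "rz": the turn, a rotation vector about the world's x, y, z in degrees; "claw": the closure in counts, from 0 (fully open) to 255 (shut). A call has 1 to 20 rows; each row shifts and turns the commanded pose from where the row before left it; what a row does not reach is not made up. A row lasts 1/10 s, in which the tool goes at most 50 mm and 8.59 degrees, less where a joint would pass 70% of its speed; a pose out of reach is approached as far as the arm can. A call with a gripper value outside its range is refused whole. The fingers move at their own pace and stop on an object; "newtons" is the grip in N (left out, the last holds). Time passes only in rows, so rows that do not move let the fingers close. It gives the time, the measured TCP pose, the force and the opening at its end, in the units of the state.
- bot.sense(): the state, without advancing time (a new reading comes with each control period).
- bot.read_camera(name): name is "scene" or "top" or "wrist"; returns (picture, depth): 420x560x3 uint8, red, green, blue; 420x560 float32, m along the optical axis (not along the pixel's ray), 0 where there is no reading.
- bot.camera_model(name): a dict with "K" (3x3 intrinsics, pixels), "view" (4x4, takes a point from world to camera coordinates). Camera axes: x right, y down, z forward; pixel columns grow to the right and rows downward; lengths in m; the calibration is good to about 2 mm. A picture is of the moment at which its call begins: read the wrist's pose just before it. camera_model takes no time and is no camera call; for the wrist camera it gives the pose at the moment of the call.
- bot.close_job(): hands the job in, once; it reports no verdict.
The state is a dict: "time": time; "qpos": joint angles; "joint_vel": joint speeds; "joint_efforts": joint torques, N m; "tool_pos": TCP position; "eef_rot": TCP orientation; "wrist_force": force on the tool from outside, world axes, zero at the start; "ft_torque": the same for the moment, N m; "grip_width": finger opening in m.
Only numpy, scipy, OpenCV 4.12 (cv2) and the standard library are available. Lean on these libraries where they do the work, as an engineer would, in place of code of your own. Each camera call takes 0.05 s, during which the arm holds its last target. There are 200 camera calls.

### The job

The water filter on the worktop has two couplings still undone. First, with the fingers, turn the blue nut clockwise until it is fully home, its white ridge pointing at the black line on the base. Then swing the wrench that sits on the red-plugged coupling clockwise (seen from above) until it is fully home too, its handle standing between the two black lines.

Things in the scene. Friction and masses are not known exactly. Their poses are not given: they have to be found in the camera images.
- blue_nut (a joint): Blue hexagon nut, captive on one of the filter's three upright couplings (in a row 130 mm apart; the grey one is tight and does not turn). Value in rad: 0 = fully home against its stop, larger = undone, anticlockwise from above; starts 0.8 to 1.2 undone. At 0 its white ridge points at the black line on the base. Stays as left; resists with 0.15 N m. Cupboards overhang from x 0.55, z 0.44 m.
- blue_grip (a point): Centre of the blue nut, on its axis, 60 mm above the worktop. Nut 30 mm high (45 to 75 mm up), 40 mm across flats, 46 across corners; below it a flange 52 mm wide, top 31 mm up, on a white block 25 mm high; above it a blue plug 28 mm wide, top 97 mm up; cartridge behind 40 mm high. z is up; x, y turn with the nut: two flats face +y and -y, a white ridge on top and down one corner lies along -x.
- red_nut (a joint): Brass hexagon nut of the coupling with the red plug, with a steel ring wrench fitted on it: both turn as one, the wrench does not come off. Value in rad: 0 = fully home against its stop, larger = undone, anticlockwise from above; starts 0.7 to 1.0 undone. At 0 the handle stands between the two black lines on the base. Stays as left; resists with 0.6 N m.
- wrench_grip (a point): Middle of the grip of the wrench's red handle, 60 mm above the worktop, 80 mm from the nut's upright turning axis. The handle is a level bar 18 mm wide and 12 mm thick, from the ring head (66 mm in diameter) to its tip 144 mm from the axis, in front of the filter; nothing is under it higher than 31 mm. z is up; x points along the handle to the turning axis, y across the handle.

How it is judged:
By the outcome, as a careful person would: the job done as asked, in the order asked, and still so for the second after the job is handed in, with the robot touching nothing.
It also fails if it takes over 51 s, if anything falls off the work surface, if the arm or the gripper's body presses on something with over 40 N, if the wrist force passes 120 N, or if a joint passes its speed limit or range.

## Working session

There is one attempt and no reset: what is moved stays moved. The work goes in short steps, Python scripts to look and compute and a tool call to move; the robot and the scene stay as the last step left them, time stands still between calls to the robot, and variables do not carry over. Pictures are saved under pics/ and viewed, on a budget of 10 in all, crops included, one or two more only if the job needs it, and the job is handed in when it is done.

Besides the shell and the picture viewer there is one more tool, called after ">>>" by a JSON object that holds its "op" and its "data". send_rows: Moves the arm, as the interface text tells. Its arguments: {"type":"object","properties":{"rows":{"type":"array","items":{"type":"object","properties":{"tx":{"type":"number"},"ty":{"type":"number"},"tz":{"type":"number"},"rx":{"type":"number"},"ry":{"type":"number"},"rz":{"type":"number"},"claw":{"type":"number"}}}},"newtons":{"type":"number"}},"required":["rows"]}

```bash
ls; mkdir -p pics; cat > h.py <<'E'
import numpy as np, cv2
from rig import bot
def snap(name,tag):
    m=bot.camera_model(name); p,d=bot.read_camera(name)
    cv2.imwrite(f'pics/{tag}.png',cv2.cvtColor(p,cv2.COLOR_RGB2BGR)); np.savez(f'pics/{tag}.npz',p=p,d=d,K=m['K'],V=m['view'])
    return load(tag)
def load(tag): return np.load(f'pics/{tag}.npz')
def cloud(s):
    d=s['d'];K=s['K'];v,u=np.mgrid[:d.shape[0],:d.shape[1]]
    c=np.stack([(u-K[0,2])/K[0,0]*d,(v-K[1,2])/K[1,1]*d,d,np.ones_like(d)],-1)
    return (c@np.linalg.inv(s['V']).T)[...,:3]
E
python3 - <<'E'
from h import *
s=bot.sense();print({k:np.round(v,3) for k,v in s.items()})
a=snap('top','top0');b=snap('scene','sc0')
cv2.imwrite('pics/both.png',np.hstack([cv2.resize(cv2.imread('pics/top0.png'),(800,600))]))
E
```

```text
pics
{'time': np.float64(0.0), 'qpos': array([-1.334,  0.427,  0.074,  1.607, -0.034,  1.111, -0.067]), 'joint_vel': array([-0.   ,  0.   ,  0.001,  0.001,  0.001, -0.002, -0.001]), 'joint_efforts': array([ 0.0000e+00, -9.3587e+01,  3.6670e+00, -4.5417e+01, -4.9000e-02,
        2.0000e-02,  0.0000e+00]), 'tool_pos': array([0.254, 0.625, 0.205]), 'eef_rot': array([-0.   ,  0.192,  0.981, -0.001]), 'wrist_force': array([-0.302,  0.156, -0.711]), 'ft_torque': array([-0.027, -0.022,  0.038]), 'grip_width': np.float64(0.094)}
```

View pics/top0.png

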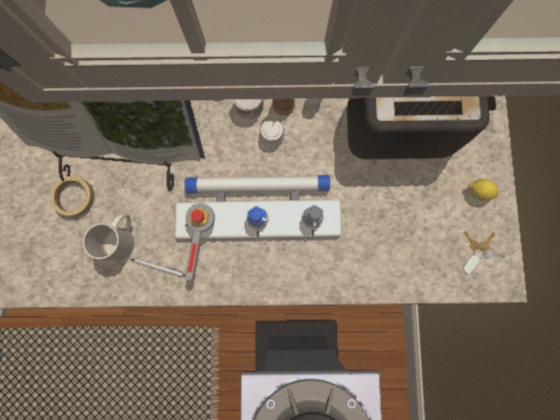

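View pics/sc0.png

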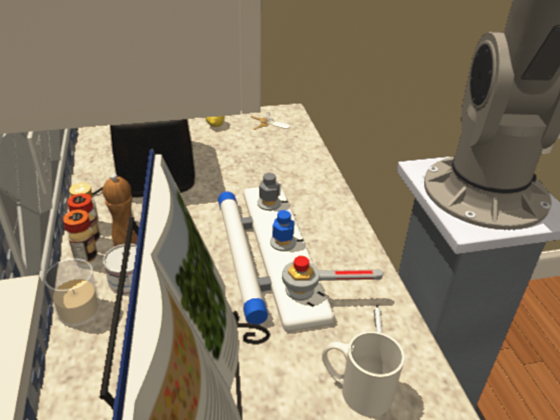

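The top view shows the red plug and wrench ring near (199,217), with the handle running to (190,277). The blue plug is near (257,216) and the grey one near (314,216). The scene view agrees: red is nearest the mug and blue is in the middle.

```bash
python3 - <<'E'
from h import *
s=load('top0');c=cloud(s);p=s['p'].astype(int)
R,G,B=p[...,0],p[...,1],p[...,2]
v,u=np.mgrid[:420,:560]
def m(n,k):
    q=c[k];print(n,k.sum(),np.median(q,0).round(4),q.min(0).round(3),q.max(0).round(3))
roi=(u>175)&(u<345)&(v>195)&(v<290)
blue=(B>R+50)&roi; red=(R>G+80)&roi
m('blue',blue);m('blueTop',blue&(c[...,2]>.09));m('redplug',red&(c[...,2]>.085));m('handle',red&(c[...,2]<.08)&(v>235))
m('greyTop',roi&(u>290)&(c[...,2]>.09))
m('base',roi&(c[...,2]>.02)&(c[...,2]<.028)&(R>180))
cv2.imwrite('pics/c0.png',cv2.resize(cv2.imread('pics/top0.png')[195:285,175:345],None,fx=4.7,fy=4.7,interpolation=cv2.INTER_CUBIC))
E
```

```text
blue 201 [0.5094 0.1162 0.0958] [0.487 0.099 0.022] [0.539 0.137 0.101]
blueTop 118 [0.5081 0.1191 0.0975] [0.495 0.106 0.092] [0.52  0.133 0.101]
redplug 107 [0.5076 0.2471 0.0975] [0.384 0.066 0.094] [0.519 0.26  0.949]
handle 108 [0.4172 0.263  0.0668] [0.386 0.255 0.063] [0.449 0.271 0.071]
greyTop 142 [ 0.5066 -0.0085  0.0974] [ 0.384 -0.024  0.091] [0.521 0.066 0.949]
base 3512 [0.5121 0.0878 0.0253] [ 0.466 -0.08   0.02 ] [0.552 0.314 0.028]
```

View pics/c0.png

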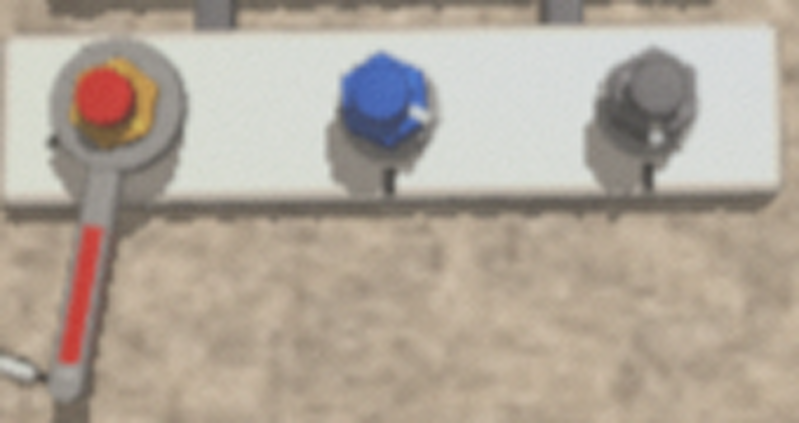

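>>> {"op": "send_rows", "data": {"rows": [{"tx": 0.011,"ty": -0.034,"tz": 0.003,"rz": -6.5},{"tx": 0.011,"ty": -0.034,"tz": 0.003,"rz": -6.5},{"tx": 0.011,"ty": -0.034,"tz": 0.003,"rz": -6.5},{"tx": 0.011,"ty": -0.034,"tz": 0.003,"rz": -6.5},{"tx": 0.011,"ty": -0.034,"tz": 0.003,"rz": -6.5},{"tx": 0.011,"ty": -0.034,"tz": 0.003,"rz": -6.5},{"tx": 0.011,"ty": -0.034,"rz": -6.5},{"tx": 0.011,"ty": -0.034,"rz": -6.5},{"tx": 0.011,"ty": -0.034,"rz": -6.5},{"tx": 0.011,"ty": -0.034,"rz": -6.5},{"tx": 0.011,"ty": -0.034,"rz": -6.5},{"tx": 0.011,"ty": -0.034,"rz": -6.5},{"tx": 0.011,"ty": -0.034,"rz": -6.5},{"tx": 0.011,"ty": -0.034,"rz": -6.5},{"tx": 0.016,"ty": -0.01,"rz": -5},{"tx": 0.025,"ty": -0.01,"rz": -5},{"claw": 60},{}]}}

```text
validation failed for argument at $.ro...
```

```bash
python3 - <<'E'
from h import *
s=bot.sense();print({k:np.round(v,3) for k,v in s.items()})
snap('wrist','w1')
E
```

```text
{'time': np.float64(0.1), 'qpos': array([-1.333,  0.427,  0.074,  1.607, -0.034,  1.111, -0.067]), 'joint_vel': array([-0.   , -0.001,  0.001, -0.002,  0.001,  0.   ,  0.   ]), 'joint_efforts': array([ 7.0000e-03, -9.3746e+01,  3.6760e+00, -4.5503e+01, -4.9000e-02,
        1.7000e-02, -0.0000e+00]), 'tool_pos': array([0.255, 0.625, 0.205]), 'eef_rot': array([-0.   ,  0.192,  0.981, -0.001]), 'wrist_force': array([0.129, 0.255, 0.192]), 'ft_torque': array([-0.036,  0.034,  0.001]), 'grip_width': np.float64(0.094)}
```

View pics/w1.png

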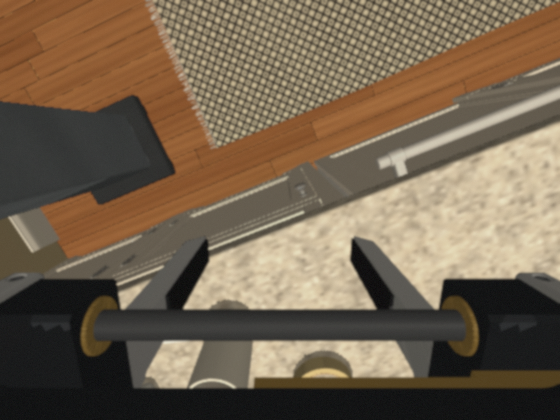

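The call was refused and the arm did not move, most likely because of the empty row. The wrist view (picture 4) shows only the fingers and the counter edge near the start pose. I'll resend with every row filled.

>>> {"op": "send_rows", "data": {"rows": [{"tx": 0.011,"ty": -0.034,"tz": 0.003,"rz": -6.5},{"tx": 0.011,"ty": -0.034,"tz": 0.003,"rz": -6.5},{"tx": 0.011,"ty": -0.034,"tz": 0.003,"rz": -6.5},{"tx": 0.011,"ty": -0.034,"tz": 0.003,"rz": -6.5},{"tx": 0.011,"ty": -0.034,"tz": 0.003,"rz": -6.5},{"tx": 0.011,"ty": -0.034,"tz": 0.003,"rz": -6.5},{"tx": 0.011,"ty": -0.034,"rz": -6.5},{"tx": 0.011,"ty": -0.034,"rz": -6.5},{"tx": 0.011,"ty": -0.034,"rz": -6.5},{"tx": 0.011,"ty": -0.034,"rz": -6.5},{"tx": 0.011,"ty": -0.034,"rz": -6.5},{"tx": 0.011,"ty": -0.034,"rz": -6.5},{"tx": 0.011,"ty": -0.034,"rz": -6.5},{"tx": 0.011,"ty": -0.034,"rz": -6.5},{"tx": 0.016,"ty": -0.01,"rz": -5},{"tx": 0.025,"ty": -0.01,"rz": -5},{"tz": 0,"claw": 60},{"tz": 0}]}}

```text
validation failed for argument at $.ro...
```

>>> {"op": "send_rows", "data": {"rows": [{"tx": 0.011,"ty": -0.034,"tz": 0.003,"rx": 0,"ry": 0,"rz": -6.5,"claw": 0}]}}

```text
time: 0.25
tool_pos: [0.263, 0.5933, 0.2071]
eef_rot: [-0.001, 0.246, 0.969, -0.0]
wrist_force: [0.3, -0.5, 0.4]
grip_width: 0.0939
```

All fields seem to be required in each row.

>>> {"op": "send_rows", "data": {"rows": [{"tx": 0.011,"ty": -0.034,"tz": 0.003,"rx": 0,"ry": 0,"rz": -6.5,"claw": 0},{"tx": 0.011,"ty": -0.034,"tz": 0.003,"rx": 0,"ry": 0,"rz": -6.5,"claw": 0},{"tx": 0.011,"ty": -0.034,"tz": 0.003,"rx": 0,"ry": 0,"rz": -6.5,"claw": 0},{"tx": 0.011,"ty": -0.034,"tz": 0.003,"rx": 0,"ry": 0,"rz": -6.5,"claw": 0},{"tx": 0.011,"ty": -0.034,"tz": 0.003,"rx": 0,"ry": 0,"rz": -6.5,"claw": 0},{"tx": 0.011,"ty": -0.034,"tz": 0,"rx": 0,"ry": 0,"rz": -6.5,"claw": 0},{"tx": 0.011,"ty": -0.034,"tz": 0,"rx": 0,"ry": 0,"rz": -6.5,"claw": 0},{"tx": 0.011,"ty": -0.034,"tz": 0,"rx": 0,"ry": 0,"rz": -6.5,"claw": 0},{"tx": 0.011,"ty": -0.034,"tz": 0,"rx": 0,"ry": 0,"rz": -6.5,"claw": 0},{"tx": 0.011,"ty": -0.034,"tz": 0,"rx": 0,"ry": 0,"rz": -6.5,"claw": 0},{"tx": 0.011,"ty": -0.034,"tz": 0,"rx": 0,"ry": 0,"rz": -6.5,"claw": 0},{"tx": 0.011,"ty": -0.034,"tz": 0,"rx": 0,"ry": 0,"rz": -6.5,"claw": 0},{"tx": 0.011,"ty": -0.034,"tz": 0,"rx": 0,"ry": 0,"rz": -6.5,"claw": 0},{"tx": 0.016,"ty": -0.01,"tz": 0,"rx": 0,"ry": 0,"rz": -5,"claw": 0},{"tx": 0.025,"ty": -0.01,"tz": 0,"rx": 0,"ry": 0,"rz": -5,"claw": 60},{"tx": 0,"ty": 0,"tz": 0,"rx": 0,"ry": 0,"rz": 0,"claw": 60},{"tx": 0,"ty": 0,"tz": 0,"rx": 0,"ry": 0,"rz": 0,"claw": 60}]}}

```text
time: 1.95
tool_pos: [0.4495, 0.1288, 0.2232]
eef_rot: [0.0, 0.879, 0.476, -0.0]
wrist_force: [-0.1, -0.0, -0.2]
grip_width: 0.0736
```

```bash
python3 - <<'E'
from h import *
s=bot.sense();print({k:np.round(v,3) for k,v in s.items()})
snap('wrist','w2');m=bot.camera_model('wrist');print(np.linalg.inv(m['view']).round(3),m['K'].round(1))
E
```

```text
{'time': np.float64(1.95), 'qpos': array([-0.962,  0.053,  0.574,  2.058, -0.033,  1.04 , -0.951]), 'joint_vel': array([-0.014, -0.014, -0.015,  0.012,  0.003,  0.001,  0.   ]), 'joint_efforts': array([  1.28 , -38.94 ,   2.667, -44.92 ,  -0.058,  -0.186,  -0.074]), 'tool_pos': array([0.449, 0.129, 0.223]), 'eef_rot': array([ 0.   ,  0.879,  0.476, -0.   ]), 'wrist_force': array([-0.051, -0.048, -0.202]), 'ft_torque': array([-0.064,  0.106,  0.006]), 'grip_width': np.float64(0.074)}
[[ 0.838 -0.528 -0.14   0.491]
 [-0.546 -0.81  -0.214  0.193]
 [-0.     0.256 -0.967  0.402]
 [ 0.     0.     0.     1.   ]] [[290.1   0.  279.2]
 [  0.  290.1 210.3]
 [  0.    0.    1. ]]
```

View pics/w2.png

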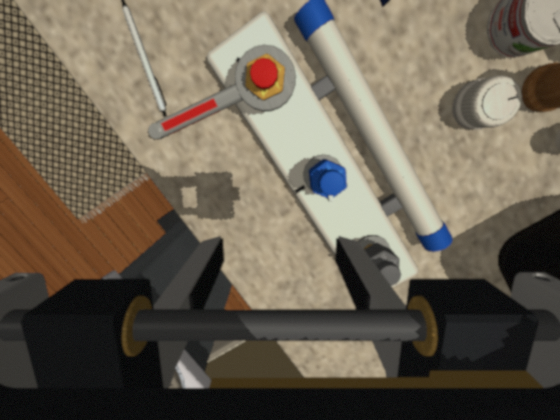

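The wrist view shows the blue plug at about (332,180), the wrench ring at (265,78) and the handle tip at (155,130). I'll get the ridge angle from the top image.

```bash
cat > ridge.py <<'E'
from h import *
def ridge(tag,cx=.508,cy=.119):
    s=load(tag);c=cloud(s);p=s['p'].astype(int)
    d=c[...,:2]-[cx,cy];r=np.hypot(d[...,0],d[...,1])
    mn=p.min(-1);sat=p.max(-1)-mn
    k=(r<.034)&(c[...,2]>.04)&(c[...,2]<.085)&(mn>110)&(sat<70)
    v,u=np.nonzero(k)
    for i in range(len(v)): print(u[i],v[i],p[v[i],u[i]],c[v[i],u[i]].round(4),'ang from -x ccw',np.degrees(np.arctan2(-d[v[i],u[i],1],-d[v[i],u[i],0])).round(1))
    for n,q in (('blue',p[...,2]>p[...,0]+50),('red',p[...,0]>p[...,1]+80)):
        t=q&(c[...,2]>.093)&(c[...,2]<.1)&(abs(c[...,0]-.508)<.03);print(n,t.sum(),(c[t].min(0)+c[t].max(0)).round(4)/2,c[t].mean(0).round(4))
    t=(p[...,0]>p[...,1]+80)&(c[...,2]>.055)&(c[...,2]<.075)&(c[...,0]<.47);q=c[t];print('handle',q.mean(0).round(4),q.min(0),q.max(0))
if __name__=='__main__':
    import sys
    for t in sys.argv[1:]: print(t);ridge(t)
E
python3 ridge.py top0 w2 sc0
```

```text
top0
252 208 [136 150 180] [0.525  0.1272 0.0787] ang from -x ccw -154.3
249 210 [138 156 191] [0.5215 0.1344 0.0725] ang from -x ccw -131.2
248 211 [122 143 185] [0.5187 0.1364 0.0755] ang from -x ccw -121.7
247 212 [159 171 192] [0.5167 0.1388 0.0738] ang from -x ccw -113.8
247 213 [155 167 188] [0.514  0.1386 0.0765] ang from -x ccw -107.1
247 214 [157 166 183] [0.5118 0.1386 0.0762] ang from -x ccw -101.0
247 215 [149 157 168] [0.51   0.1389 0.073 ] ang from -x ccw -95.8
247 216 [137 143 153] [0.5071 0.1385 0.0771] ang from -x ccw -87.5
262 217 [120 136 176] [0.505  0.105  0.0737] ang from -x ccw 77.8
263 217 [138 156 198] [0.5046 0.1026 0.0762] ang from -x ccw 78.2
262 218 [157 166 180] [0.5021 0.1048 0.0779] ang from -x ccw 67.5
263 218 [186 196 205] [0.5018 0.1025 0.08  ] ang from -x ccw 69.4
264 218 [174 186 203] [0.5022 0.1003 0.0772] ang from -x ccw 72.6
265 218 [152 160 174] [0.5035 0.0985 0.0668] ang from -x ccw 77.7
262 219 [146 158 178] [0.4998 0.1048 0.0782] ang from -x ccw 60.0
263 219 [182 189 199] [0.5002 0.1027 0.0749] ang from -x ccw 64.5
264 219 [195 199 203] [0.
[... 7569 characters left out ...]
 from -x ccw -27.4
294 233 [227 226 203] [0.4873 0.1199 0.0474] ang from -x ccw -2.5
272 234 [135 142 148] [0.5306 0.1186 0.0507] ang from -x ccw 179.1
293 234 [169 169 160] [0.4922 0.1304 0.0543] ang from -x ccw -35.8
272 235 [134 141 147] [0.5314 0.1222 0.0512] ang from -x ccw -172.3
293 235 [190 188 171] [0.492  0.1301 0.0515] ang from -x ccw -34.6
272 236 [134 139 142] [0.5309 0.1204 0.0472] ang from -x ccw -176.5
293 236 [153 152 141] [0.4916 0.1292 0.0482] ang from -x ccw -31.9
blue 110 [0.5099 0.1182 0.0963] [0.5095 0.1204 0.0964]
red 143 [0.50925 0.2505  0.0966 ] [0.5095 0.2508 0.0964]
handle [0.4174 0.2635 0.0661] [0.3843441  0.2518648  0.06338878] [0.45006122 0.27181034 0.06950634]
```

>>> {"op": "send_rows", "data": {"rows": [{"tx": 0.02,"ty": -0.003,"tz": 0,"rx": 0,"ry": 0,"rz": 4,"claw": 60},{"tx": 0.02,"ty": -0.003,"tz": 0,"rx": 0,"ry": 0,"rz": 4,"claw": 60},{"tx": 0.02,"ty": -0.004,"tz": -0.01,"rx": 0,"ry": 0,"rz": 0,"claw": 60},{"tx": 0,"ty": 0,"tz": -0.02,"rx": 0,"ry": 0,"rz": 0,"claw": 60},{"tx": 0,"ty": 0,"tz": -0.02,"rx": 0,"ry": 0,"rz": 0,"claw": 60},{"tx": 0,"ty": 0,"tz": -0.02,"rx": 0,"ry": 0,"rz": 0,"claw": 60},{"tx": 0,"ty": 0,"tz": -0.02,"rx": 0,"ry": 0,"rz": 0,"claw": 60},{"tx": 0,"ty": 0,"tz": -0.02,"rx": 0,"ry": 0,"rz": 0,"claw": 60},{"tx": 0,"ty": 0,"tz": 0,"rx": 0,"ry": 0,"rz": 0,"claw": 60}]}}

```text
time: 2.9
tool_pos: [0.5075, 0.1194, 0.1116]
eef_rot: [-0.0, 0.844, 0.537, -0.002]
wrist_force: [0.2, -0.9, 0.0]
grip_width: 0.072
```

>>> {"op": "send_rows", "data": {"rows": [{"tx": 0.001,"ty": 0,"tz": -0.015,"rx": 0,"ry": 0,"rz": 0,"claw": 60},{"tx": 0,"ty": 0,"tz": -0.015,"rx": 0,"ry": 0,"rz": 0,"claw": 60},{"tx": 0,"ty": 0,"tz": -0.015,"rx": 0,"ry": 0,"rz": 0,"claw": 60},{"tx": 0,"ty": 0,"tz": -0.015,"rx": 0,"ry": 0,"rz": 0,"claw": 60},{"tx": 0,"ty": 0,"tz": -0.01,"rx": 0,"ry": 0,"rz": 0,"claw": 60},{"tx": 0,"ty": 0,"tz": 0,"rx": 0,"ry": 0,"rz": 0,"claw": 60},{"tx": 0,"ty": 0,"tz": 0,"rx": 0,"ry": 0,"rz": 0,"claw": 60}]}}

```text
time: 3.6
tool_pos: [0.5108, 0.1194, 0.0441]
eef_rot: [-0.0, 0.844, 0.536, 0.0]
wrist_force: [1.3, -1.3, 0.2]
grip_width: 0.0717
```

>>> {"op": "send_rows", "data": {"newtons": 20, "rows": [{"tx": 0,"ty": 0,"tz": 0,"rx": 0,"ry": 0,"rz": 0,"claw": 100},{"tx": 0,"ty": 0,"tz": 0,"rx": 0,"ry": 0,"rz": 0,"claw": 180},{"tx": 0,"ty": 0,"tz": 0,"rx": 0,"ry": 0,"rz": 0,"claw": 255},{"tx": 0,"ty": 0,"tz": 0,"rx": 0,"ry": 0,"rz": 0,"claw": 255},{"tx": 0,"ty": 0,"tz": 0,"rx": 0,"ry": 0,"rz": 0,"claw": 255},{"tx": 0,"ty": 0,"tz": 0,"rx": 0,"ry": 0,"rz": 0,"claw": 255}]}}

```text
time: 4.2
tool_pos: [0.5102, 0.1194, 0.0436]
eef_rot: [-0.0, 0.844, 0.536, -0.0]
wrist_force: [-4.0, 2.4, 5.6]
grip_width: 0.0398
```

```bash
python3 - <<'E'
from h import *
s=bot.sense();print({k:np.round(v,4) for k,v in s.items()})
E
```

```text
{'time': np.float64(4.2), 'qpos': array([-0.7552,  0.4386,  0.4971,  2.0988, -0.3294,  0.6793, -0.4776]), 'joint_vel': array([-0.0001, -0.0007, -0.0015, -0.0001, -0.0004,  0.001 , -0.0007]), 'joint_efforts': array([  1.1401, -69.1602,  11.5993, -30.674 ,   0.4406,  -1.4208,
         0.1404]), 'tool_pos': array([0.5102, 0.1194, 0.0436]), 'eef_rot': array([-5.000e-04,  8.441e-01,  5.361e-01, -2.000e-04]), 'wrist_force': array([-3.9951,  2.3609,  5.5669]), 'ft_torque': array([ 0.3331,  1.0508, -0.157 ]), 'grip_width': np.float64(0.0398)}
```

The opening is 39.8 mm, which matches the flats. Now the turn.

>>> {"op": "send_rows", "data": {"newtons": 30, "rows": [{"tx": 0,"ty": 0,"tz": 0,"rx": 0,"ry": 0,"rz": -2,"claw": 255},{"tx": 0,"ty": 0,"tz": 0,"rx": 0,"ry": 0,"rz": -4,"claw": 255},{"tx": 0,"ty": 0,"tz": 0,"rx": 0,"ry": 0,"rz": -4,"claw": 255},{"tx": 0,"ty": 0,"tz": 0,"rx": 0,"ry": 0,"rz": -4,"claw": 255},{"tx": 0,"ty": 0,"tz": 0,"rx": 0,"ry": 0,"rz": -4,"claw": 255},{"tx": 0,"ty": 0,"tz": 0,"rx": 0,"ry": 0,"rz": -4,"claw": 255},{"tx": 0,"ty": 0,"tz": 0,"rx": 0,"ry": 0,"rz": -4,"claw": 255},{"tx": 0,"ty": 0,"tz": 0,"rx": 0,"ry": 0,"rz": -4,"claw": 255},{"tx": 0,"ty": 0,"tz": 0,"rx": 0,"ry": 0,"rz": -4,"claw": 255},{"tx": 0,"ty": 0,"tz": 0,"rx": 0,"ry": 0,"rz": -4,"claw": 255},{"tx": 0,"ty": 0,"tz": 0,"rx": 0,"ry": 0,"rz": -4,"claw": 255},{"tx": 0,"ty": 0,"tz": 0,"rx": 0,"ry": 0,"rz": -4,"claw": 255},{"tx": 0,"ty": 0,"tz": 0,"rx": 0,"ry": 0,"rz": -4,"claw": 255},{"tx": 0,"ty": 0,"tz": 0,"rx": 0,"ry": 0,"rz": -4,"claw": 255},{"tx": 0,"ty": 0,"tz": 0,"rx": 0,"ry": 0,"rz": -4,"claw": 255},{"tx": 0,"ty": 0,"tz": 0,"rx": 0,"ry": 0,"rz": 0,"claw": 255},{"tx": 0,"ty": 0,"tz": 0,"rx": 0,"ry": 0,"rz": 0,"claw": 255}]}}

```text
time: 5.9
tool_pos: [0.5114, 0.1177, 0.0436]
eef_rot: [0.001, 0.998, 0.059, 0.001]
wrist_force: [3.5, -6.9, -0.1]
grip_width: 0.0397
```

```bash
cat > st.py <<'E'
from h import *
s=bot.sense();q=s['eef_rot'];print({k:np.round(v,4) for k,v in s.items() if k!='joint_efforts'},'yang',(2*np.degrees(np.arctan2(q[2],q[1]))-90).round(2))
E
python3 st.py
```

```text
{'time': np.float64(5.9), 'qpos': array([-0.9538,  0.5137,  0.7674,  2.1086, -0.54  ,  0.7212, -1.2854]), 'joint_vel': array([ 0.0043, -0.0006, -0.005 , -0.0004,  0.0011, -0.0014,  0.0051]), 'tool_pos': array([0.5114, 0.1177, 0.0436]), 'eef_rot': array([8.000e-04, 9.983e-01, 5.890e-02, 7.000e-04]), 'wrist_force': array([ 3.5394, -6.898 , -0.1405]), 'ft_torque': array([-1.7746, -0.6367, -0.1391]), 'grip_width': np.float64(0.0397)} yang -83.25
```

>>> {"op": "send_rows", "data": {"rows": [{"tx": 0,"ty": 0.001,"tz": 0,"rx": 0,"ry": 0,"rz": -1.5,"claw": 255},{"tx": 0,"ty": 0,"tz": 0,"rx": 0,"ry": 0,"rz": -1.5,"claw": 255},{"tx": 0,"ty": 0,"tz": 0,"rx": 0,"ry": 0,"rz": -1.5,"claw": 255},{"tx": 0,"ty": 0,"tz": 0,"rx": 0,"ry": 0,"rz": -1.5,"claw": 255}]}}

```text
time: 6.3
tool_pos: [0.5114, 0.1175, 0.0437]
eef_rot: [0.001, 1.0, 0.006, 0.001]
wrist_force: [3.3, -14.1, -0.0]
grip_width: 0.0397
```

```bash
python3 st.py
```

```text
{'time': np.float64(6.3), 'qpos': array([-0.9741,  0.5249,  0.796 ,  2.1095, -0.5631,  0.7284, -1.3694]), 'joint_vel': array([-0.048 ,  0.0277,  0.0706,  0.0033, -0.0582,  0.0167, -0.2036]), 'tool_pos': array([0.5114, 0.1175, 0.0437]), 'eef_rot': array([1.3e-03, 1.0e+00, 5.8e-03, 8.0e-04]), 'wrist_force': array([  3.3135, -14.136 ,  -0.0186]), 'ft_torque': array([-3.324 , -0.7445,  0.2103]), 'grip_width': np.float64(0.0397)} yang -89.33
```

>>> {"op": "send_rows", "data": {"rows": [{"tx": 0,"ty": 0,"tz": 0,"rx": 0,"ry": 0,"rz": -1.5,"claw": 255},{"tx": 0,"ty": 0,"tz": 0,"rx": 0,"ry": 0,"rz": -1.5,"claw": 255},{"tx": 0,"ty": 0,"tz": 0,"rx": 0,"ry": 0,"rz": 0,"claw": 255}]}}

```text
time: 6.6
tool_pos: [0.5119, 0.1175, 0.0437]
eef_rot: [0.002, 1.0, -0.02, 0.001]
wrist_force: [7.2, -14.8, -2.7]
grip_width: 0.0403
```

```bash
python3 st.py
```

```text
{'time': np.float64(6.6), 'qpos': array([-0.9837,  0.5308,  0.8098,  2.1095, -0.5748,  0.7314, -1.4096]), 'joint_vel': array([ 0.0022, -0.0036, -0.0051,  0.0009,  0.0037, -0.0021,  0.0197]), 'tool_pos': array([0.5119, 0.1175, 0.0437]), 'eef_rot': array([ 0.0016,  0.9998, -0.0198,  0.0013]), 'wrist_force': array([  7.156 , -14.7526,  -2.7262]), 'ft_torque': array([-3.3715, -1.4849,  0.9585]), 'grip_width': np.float64(0.0403)} yang -92.26
```

The torque rose from about 0.2 to 0.96 N m at yaw −92°, so the nut is on its stop. I'll release, rise and check.

>>> {"op": "send_rows", "data": {"rows": [{"tx": 0,"ty": 0,"tz": 0,"rx": 0,"ry": 0,"rz": 0,"claw": 150},{"tx": 0,"ty": 0,"tz": 0,"rx": 0,"ry": 0,"rz": 0,"claw": 60},{"tx": 0,"ty": 0,"tz": 0,"rx": 0,"ry": 0,"rz": 0,"claw": 60},{"tx": 0,"ty": 0,"tz": 0,"rx": 0,"ry": 0,"rz": 0,"claw": 60},{"tx": 0,"ty": 0,"tz": 0.02,"rx": 0,"ry": 0,"rz": 0,"claw": 60},{"tx": 0,"ty": 0,"tz": 0.03,"rx": 0,"ry": 0,"rz": 0,"claw": 60},{"tx": 0,"ty": 0,"tz": 0.03,"rx": 0,"ry": 0,"rz": 0,"claw": 60},{"tx": 0,"ty": 0,"tz": 0.03,"rx": 0,"ry": 0,"rz": 4,"claw": 60},{"tx": 0,"ty": 0,"tz": 0.02,"rx": 0,"ry": 0,"rz": 8,"claw": 60},{"tx": -0.01,"ty": 0.01,"tz": 0,"rx": 0,"ry": 0,"rz": 8,"claw": 60},{"tx": -0.01,"ty": 0.01,"tz": 0,"rx": 0,"ry": 0,"rz": 8,"claw": 60},{"tx": -0.01,"ty": 0.01,"tz": 0,"rx": 0,"ry": 0,"rz": 8,"claw": 60},{"tx": -0.01,"ty": 0.01,"tz": 0,"rx": 0,"ry": 0,"rz": 8,"claw": 60},{"tx": -0.01,"ty": 0.01,"tz": 0,"rx": 0,"ry": 0,"rz": 8,"claw": 60},{"tx": -0.01,"ty": 0.01,"tz": 0,"rx": 0,"ry": 0,"rz": 8,"claw": 60},{"tx": -0.01,"ty": 0.01,"tz": 0,"rx": 0,"ry": 0,"rz": 8,"claw": 60},{"tx": -0.01,"ty": 0.01,"tz": 0,"rx": 0,"ry": 0,"rz": 8,"claw": 60},{"tx": 0,"ty": 0.01,"tz": 0,"rx": 0,"ry": 0,"rz": 8,"claw": 60},{"tx": 0,"ty": 0.01,"tz": 0,"rx": 0,"ry": 0,"rz": 8,"claw": 60}]}}

```text
time: 8.5
tool_pos: [0.4301, 0.2208, 0.1736]
eef_rot: [-0.0, 0.706, 0.708, 0.0]
wrist_force: [0.8, 0.8, 0.4]
grip_width: 0.0723
```

>>> {"op": "send_rows", "data": {"rows": [{"tx": 0,"ty": 0.01,"tz": 0,"rx": 0,"ry": 0,"rz": 8,"claw": 60},{"tx": 0,"ty": 0.01,"tz": 0,"rx": 0,"ry": 0,"rz": 8,"claw": 60},{"tx": 0,"ty": 0.01,"tz": 0,"rx": 0,"ry": 0,"rz": 8,"claw": 60},{"tx": 0,"ty": 0.01,"tz": 0,"rx": 0,"ry": 0,"rz": 8,"claw": 60},{"tx": 0,"ty": 0,"tz": 0,"rx": 0,"ry": 0,"rz": 8,"claw": 60},{"tx": 0,"ty": 0,"tz": 0,"rx": 0,"ry": 0,"rz": 8,"claw": 60},{"tx": 0,"ty": 0,"tz": 0,"rx": 0,"ry": 0,"rz": 8,"claw": 60},{"tx": 0,"ty": 0,"tz": 0,"rx": 0,"ry": 0,"rz": 8,"claw": 60},{"tx": 0,"ty": 0,"tz": 0,"rx": 0,"ry": 0,"rz": 8,"claw": 60},{"tx": 0,"ty": 0,"tz": 0,"rx": 0,"ry": 0,"rz": 8,"claw": 60},{"tx": 0,"ty": 0,"tz": 0,"rx": 0,"ry": 0,"rz": 0,"claw": 60}]}}

```text
time: 9.6
tool_pos: [0.4305, 0.2601, 0.1735]
eef_rot: [-0.0, 0.087, 0.996, 0.0]
wrist_force: [0.5, -0.9, 0.5]
grip_width: 0.0717
```

```bash
python3 st.py; python3 - <<'E'
from h import *
snap('wrist','w3');snap('top','top3')
a=cv2.imread('pics/w3.png');b=cv2.imread('pics/top3.png')[185:295,165:345]
cv2.imwrite('pics/v3.png',np.vstack([cv2.resize(a,(440,330)),cv2.resize(b,(440,269),interpolation=cv2.INTER_CUBIC)]))
E
python3 ridge.py top3 | awk '{print}' | tail -25
```

```text
{'time': np.float64(9.6), 'qpos': array([-1.0561,  0.1856,  0.436 ,  2.0397, -0.0972,  0.9357,  0.8273]), 'joint_vel': array([-0.0142,  0.0024,  0.0213,  0.0004, -0.0048,  0.0004, -0.173 ]), 'tool_pos': array([0.4305, 0.2601, 0.1735]), 'eef_rot': array([-1.000e-04,  8.720e-02,  9.962e-01,  0.000e+00]), 'wrist_force': array([ 0.4765, -0.8831,  0.4961]), 'ft_torque': array([ 0.0167, -0.0862, -0.0147]), 'grip_width': np.float64(0.0717)} yang 79.99
247 214 [173 182 193] [0.5123 0.1389 0.0732] ang from -x ccw -102.1
247 215 [156 165 177] [0.51   0.1389 0.0733] ang from -x ccw -95.6
247 216 [148 152 165] [0.5079 0.139  0.0718] ang from -x ccw -89.7
247 217 [128 134 144] [0.5053 0.1388 0.0743] ang from -x ccw -82.1
247 219 [112 114 126] [0.5009 0.1389 0.0728] ang from -x ccw -70.4
256 222 [120 121 129] [0.4936 0.1185 0.0748] ang from -x ccw 2.1
265 222 [124 124 130] [0.4966 0.0992 0.049 ] ang from -x ccw 60.1
256 223 [143 141 141] [0.4913 0.1185 0.0752] ang from -x ccw 1.9
257 223 [126 134 143] [0.4915 0.1163 0.0734] ang from -x ccw 9.3
264 223 [125 122 126] [0.4947 0.1016 0.0459] ang from 
[... 310 characters left out ...]
 0.0775] ang from -x ccw 1.8
257 225 [162 168 178] [0.4869 0.1163 0.0738] ang from -x ccw 7.3
255 226 [140 143 145] [0.4845 0.1207 0.0753] ang from -x ccw -4.1
256 226 [160 163 159] [0.4841 0.1183 0.0787] ang from -x ccw 1.8
257 226 [140 142 143] [0.4845 0.1162 0.0751] ang from -x ccw 6.7
255 227 [117 116 113] [0.4827 0.1209 0.0716] ang from -x ccw -4.4
256 227 [128 123 118] [0.4823 0.1185 0.0747] ang from -x ccw 1.1
257 227 [119 114 111] [0.4828 0.1165 0.0698] ang from -x ccw 5.6
blue 115 [0.5076  0.11945 0.09655] [0.5075 0.1184 0.0972]
red 106 [0.50715 0.2483  0.0963 ] [0.5075 0.248  0.0968]
handle [0.3869 0.2683 0.0671] [0.38616318 0.26411449 0.06474313] [0.38844029 0.27143615 0.06847646]
```

View pics/v3.png

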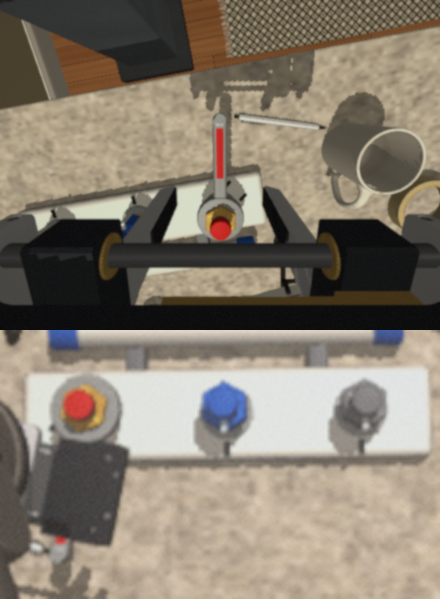

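In picture 6 the blue ridge at (223,427) lines up with its black line at (226,449), about 0–2° off, like the grey one. The handle hangs straight between the fingers. Next I'll descend onto the handle.

>>> {"op": "send_rows", "data": {"newtons": 25, "rows": [{"tx": 0,"ty": 0.002,"tz": -0.02,"rx": 0,"ry": 0,"rz": 1,"claw": 60},{"tx": 0,"ty": 0,"tz": -0.02,"rx": 0,"ry": 0,"rz": 0,"claw": 60},{"tx": 0,"ty": 0,"tz": -0.02,"rx": 0,"ry": 0,"rz": 0,"claw": 60},{"tx": 0,"ty": 0,"tz": -0.02,"rx": 0,"ry": 0,"rz": 0,"claw": 60},{"tx": 0,"ty": 0,"tz": -0.02,"rx": 0,"ry": 0,"rz": 0,"claw": 60},{"tx": 0,"ty": 0,"tz": -0.02,"rx": 0,"ry": 0,"rz": 0,"claw": 60},{"tx": 0,"ty": 0,"tz": -0.01,"rx": 0,"ry": 0,"rz": 0,"claw": 60},{"tx": 0,"ty": 0,"tz": 0,"rx": 0,"ry": 0,"rz": 0,"claw": 60},{"tx": 0,"ty": 0,"tz": 0,"rx": 0,"ry": 0,"rz": 0,"claw": 130},{"tx": 0,"ty": 0,"tz": 0,"rx": 0,"ry": 0,"rz": 0,"claw": 200},{"tx": 0,"ty": 0,"tz": 0,"rx": 0,"ry": 0,"rz": 0,"claw": 255},{"tx": 0,"ty": 0,"tz": 0,"rx": 0,"ry": 0,"rz": 0,"claw": 255},{"tx": 0,"ty": 0,"tz": 0,"rx": 0,"ry": 0,"rz": 0,"claw": 255},{"tx": 0,"ty": 0,"tz": 0,"rx": 0,"ry": 0,"rz": 0,"claw": 255}]}}

```text
time: 11.1
tool_pos: [0.4307, 0.2621, 0.0436]
eef_rot: [0.0, 0.08, 0.997, 0.0]
wrist_force: [0.3, 0.4, -0.8]
grip_width: 0.0273
```

```bash
python3 st.py; python3 - <<'E'
from h import *
s=bot.sense();p=s['tool_pos'][:2];c=np.array([.509,.2490]);d=p-c;print(np.hypot(*d),np.degrees(np.arctan2(d[1],-d[0])))
r=np.hypot(*d);a0=np.arctan2(d[1],-d[0])
for k in range(1,11):
    f=lambda a:np.array([-np.cos(a),np.sin(a)])*r
    print(k,((f(a0+np.radians(5*k))-f(a0+np.radians(5*k-5)))*1000).round(1))
E
```

```text
{'time': np.float64(11.1), 'qpos': array([-0.9829,  0.3907,  0.3717,  2.1372, -0.2305,  0.6506,  0.9583]), 'joint_vel': array([ 0.0009,  0.0025, -0.0027,  0.0008,  0.0001, -0.0003, -0.0003]), 'tool_pos': array([0.4307, 0.2621, 0.0436]), 'eef_rot': array([0.000e+00, 7.990e-02, 9.968e-01, 1.000e-04]), 'wrist_force': array([ 0.2699,  0.44  , -0.7792]), 'ft_torque': array([-0.0422, -0.02  ,  0.0043]), 'grip_width': np.float64(0.0273)} yang 80.83
0.07942097666387507 9.514402678509223
1 [1.4 6.8]
2 [2.  6.6]
3 [2.6 6.4]
4 [3.1 6.2]
5 [3.7 5.9]
6 [4.2 5.5]
7 [4.6 5.1]
8 [5.1 4.7]
9 [5.5 4.3]
10 [5.8 3.8]
```

>>> {"op": "send_rows", "data": {"newtons": 30, "rows": [{"tx": 0,"ty": 0,"tz": 0,"rx": 0,"ry": 0,"rz": 0,"claw": 255},{"tx": 0,"ty": 0,"tz": 0,"rx": 0,"ry": 0,"rz": 0,"claw": 255},{"tx": 0,"ty": 0,"tz": 0,"rx": 0,"ry": 0,"rz": 0,"claw": 255},{"tx": 0,"ty": 0,"tz": 0,"rx": 0,"ry": 0,"rz": 0,"claw": 255}]}}

```text
time: 11.5
tool_pos: [0.4304, 0.2615, 0.0434]
eef_rot: [-0.0, 0.08, 0.997, -0.0]
wrist_force: [-2.0, -4.1, 5.2]
grip_width: 0.0175
```

>>> {"op": "send_rows", "data": {"newtons": 30, "rows": [{"tx": 0.0007,"ty": 0.0034,"tz": 0,"rx": 0,"ry": 0,"rz": -2.5,"claw": 255},{"tx": 0.0007,"ty": 0.0034,"tz": 0,"rx": 0,"ry": 0,"rz": -2.5,"claw": 255},{"tx": 0.001,"ty": 0.0033,"tz": 0,"rx": 0,"ry": 0,"rz": -2.5,"claw": 255},{"tx": 0.001,"ty": 0.0033,"tz": 0,"rx": 0,"ry": 0,"rz": -2.5,"claw": 255},{"tx": 0.0013,"ty": 0.0032,"tz": 0,"rx": 0,"ry": 0,"rz": -2.5,"claw": 255},{"tx": 0.0013,"ty": 0.0032,"tz": 0,"rx": 0,"ry": 0,"rz": -2.5,"claw": 255},{"tx": 0.0016,"ty": 0.0031,"tz": 0,"rx": 0,"ry": 0,"rz": -2.5,"claw": 255},{"tx": 0.0016,"ty": 0.0031,"tz": 0,"rx": 0,"ry": 0,"rz": -2.5,"claw": 255},{"tx": 0.0018,"ty": 0.003,"tz": 0,"rx": 0,"ry": 0,"rz": -2.5,"claw": 255},{"tx": 0.0018,"ty": 0.003,"tz": 0,"rx": 0,"ry": 0,"rz": -2.5,"claw": 255},{"tx": 0.0021,"ty": 0.0028,"tz": 0,"rx": 0,"ry": 0,"rz": -2.5,"claw": 255},{"tx": 0.0021,"ty": 0.0028,"tz": 0,"rx": 0,"ry": 0,"rz": -2.5,"claw": 255},{"tx": 0,"ty": 0,"tz": 0,"rx": 0,"ry": 0,"rz": 0,"claw": 255}]}}

```text
time: 12.8
tool_pos: [0.448, 0.2989, 0.0434]
eef_rot: [0.0, 0.336, 0.942, -0.001]
wrist_force: [0.1, -7.5, 5.9]
grip_width: 0.0181
```

```bash
cat > an.py <<'E'
from h import *
s=bot.sense();d=s['tool_pos'][:2]-[.509,.249];a=np.arctan2(d[1],-d[0]);f=s['wrist_force'][:2]
print('r',np.hypot(*d),'ang',np.degrees(a),'tangential F',f@[np.sin(a),np.cos(a)],'radial F',f@[-np.cos(a),np.sin(a)])
E
python3 st.py; python3 an.py
```

```text
{'time': np.float64(12.8), 'qpos': array([-1.1088,  0.4599,  0.4994,  2.0671, -0.3375,  0.6935,  0.4946]), 'joint_vel': array([ 0.0058, -0.0063, -0.0086,  0.0035,  0.0048, -0.0086,  0.0344]), 'tool_pos': array([0.448 , 0.2989, 0.0434]), 'eef_rot': array([ 2.000e-04,  3.363e-01,  9.418e-01, -6.000e-04]), 'wrist_force': array([ 0.1279, -7.4986,  5.9149]), 'ft_torque': array([-1.699 , -0.0907, -0.1745]), 'grip_width': np.float64(0.0181)} yang 50.7
r 0.07880205220245327 ang 39.261209146649456 tangential F -5.725010668504981 radial F -4.844596411403398
```

>>> {"op": "send_rows", "data": {"rows": [{"tx": 0.0023,"ty": 0.0026,"tz": 0,"rx": 0,"ry": 0,"rz": -2.5,"claw": 255},{"tx": 0.0023,"ty": 0.0026,"tz": 0,"rx": 0,"ry": 0,"rz": -2.5,"claw": 255},{"tx": 0.0025,"ty": 0.0024,"tz": 0,"rx": 0,"ry": 0,"rz": -2.5,"claw": 255},{"tx": 0.0025,"ty": 0.0024,"tz": 0,"rx": 0,"ry": 0,"rz": -2.5,"claw": 255}]}}

```text
time: 13.2
tool_pos: [0.4573, 0.3082, 0.0434]
eef_rot: [0.0, 0.417, 0.909, -0.001]
wrist_force: [-1.1, -10.0, 7.1]
grip_width: 0.0177
```

```bash
python3 an.py
```

```text
r 0.07862090991650748 ang 48.88558277428808 tangential F -7.440492849898018 radial F -6.787662354241234
```

>>> {"op": "send_rows", "data": {"rows": [{"tx": 0.0022,"ty": 0.0017,"tz": 0,"rx": 0,"ry": 0,"rz": -2,"claw": 255},{"tx": 0.0022,"ty": 0.0017,"tz": 0,"rx": 0,"ry": 0,"rz": -2,"claw": 255}]}}

```text
time: 13.4
tool_pos: [0.4584, 0.3088, 0.0426]
eef_rot: [-0.002, 0.448, 0.894, -0.004]
wrist_force: [-25.6, -31.1, 33.5]
grip_width: 0.0179
```

```bash
python3 an.py;python3 st.py
```

```text
r 0.07828165974807098 ang 49.76004049758534 tangential F -39.64972264249812 radial F -7.243023385527592
{'time': np.float64(13.4), 'qpos': array([-1.1487,  0.4992,  0.5593,  2.0311, -0.3919,  0.7265,  0.2967]), 'joint_vel': array([-0.0484,  0.055 ,  0.0888, -0.0367, -0.0751,  0.071 , -0.2754]), 'tool_pos': array([0.4584, 0.3088, 0.0426]), 'eef_rot': array([-0.002 ,  0.4485,  0.8938, -0.0044]), 'wrist_force': array([-25.5875, -31.1423,  33.5423]), 'ft_torque': array([-7.4492,  6.2374,  0.4672]), 'grip_width': np.float64(0.0179)} yang 36.71
```

The tangential force jumped from 7 N to 40 N at 49.8°, so it is on the stop. I'll relieve most of the load, release, rise and check.

>>> {"op": "send_rows", "data": {"rows": [{"tx": -0.0022,"ty": -0.0018,"tz": 0,"rx": 0,"ry": 0,"rz": 1,"claw": 255},{"tx": 0,"ty": 0,"tz": 0,"rx": 0,"ry": 0,"rz": 0,"claw": 200},{"tx": 0,"ty": 0,"tz": 0,"rx": 0,"ry": 0,"rz": 0,"claw": 100},{"tx": 0,"ty": 0,"tz": 0,"rx": 0,"ry": 0,"rz": 0,"claw": 60},{"tx": 0,"ty": 0,"tz": 0,"rx": 0,"ry": 0,"rz": 0,"claw": 60},{"tx": 0,"ty": 0,"tz": 0,"rx": 0,"ry": 0,"rz": 0,"claw": 60},{"tx": 0,"ty": 0,"tz": 0,"rx": 0,"ry": 0,"rz": 0,"claw": 60},{"tx": 0,"ty": 0,"tz": 0.02,"rx": 0,"ry": 0,"rz": 0,"claw": 60},{"tx": 0,"ty": 0,"tz": 0.03,"rx": 0,"ry": 0,"rz": 0,"claw": 60},{"tx": 0,"ty": 0,"tz": 0.03,"rx": 0,"ry": 0,"rz": 0,"claw": 60},{"tx": 0,"ty": 0,"tz": 0.03,"rx": 0,"ry": 0,"rz": 0,"claw": 60},{"tx": -0.01,"ty": 0.01,"tz": 0.03,"rx": 0,"ry": 0,"rz": 0,"claw": 60},{"tx": -0.02,"ty": 0.03,"tz": 0.02,"rx": 0,"ry": 0,"rz": 0,"claw": 60},{"tx": -0.02,"ty": 0.03,"tz": 0,"rx": 0,"ry": 0,"rz": 0,"claw": 60},{"tx": -0.02,"ty": 0.03,"tz": 0,"rx": 0,"ry": 0,"rz": 0,"claw": 60},{"tx": -0.02,"ty": 0.03,"tz": 0,"rx": 0,"ry": 0,"rz": 0,"claw": 60},{"tx": -0.02,"ty": 0.03,"tz": 0,"rx": 0,"ry": 0,"rz": 0,"claw": 60},{"tx": -0.02,"ty": 0.03,"tz": 0,"rx": 0,"ry": 0,"rz": 0,"claw": 60},{"tx": 0,"ty": 0.03,"tz": 0,"rx": 0,"ry": 0,"rz": 0,"claw": 60},{"tx": 0,"ty": 0.03,"tz": 0,"rx": 0,"ry": 0,"rz": 0,"claw": 60}]}}

```text
time: 15.4
tool_pos: [0.3283, 0.5629, 0.2035]
eef_rot: [-0.0, 0.439, 0.899, 0.0]
wrist_force: [0.1, -1.0, -0.2]
grip_width: 0.072
```

```bash
python3 st.py; python3 - <<'E'
from h import *
snap('wrist','w4');snap('top','top4');snap('scene','sc4')
b=cv2.imread('pics/top4.png')[190:300,130:320]; c=cv2.imread('pics/sc4.png')[170:345,200:400]
cv2.imwrite('pics/v4.png',np.hstack([cv2.resize(b,(484,280),interpolation=cv2.INTER_CUBIC),cv2.resize(c,(316,280),interpolation=cv2.INTER_CUBIC)]))
E
```

```text
{'time': np.float64(15.4), 'qpos': array([-1.5661,  0.4363,  0.5773,  1.6879, -0.2631,  1.0955, -0.2483]), 'joint_vel': array([ 0.0331,  0.4528, -0.0884, -0.617 , -0.1935,  0.2134, -0.1072]), 'tool_pos': array([0.3283, 0.5629, 0.2035]), 'eef_rot': array([-3.000e-04,  4.390e-01,  8.985e-01,  1.000e-04]), 'wrist_force': array([ 0.1296, -0.9555, -0.2205]), 'ft_torque': array([-0.0412, -0.0015, -0.022 ]), 'grip_width': np.float64(0.072)} yang 37.92
```

View pics/v4.png

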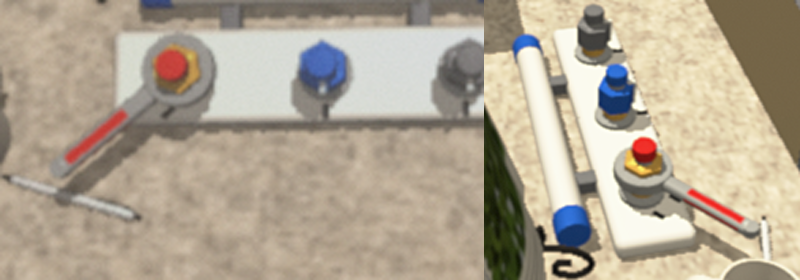

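The handle stands out to the lower left, with one black line showing at (168,113). The other line must be partly hidden, so I'll compare the handle angle with the two line angles, using the earlier image for the line it now covers.

```bash
python3 - <<'E'
from h import *
ctr=np.array([.509,.2490])
for t in ('top0','top4','w2','w4','sc4'):
    s=load(t);c=cloud(s);p=s['p'].astype(int);d=c[...,:2]-ctr;r=np.hypot(d[...,0],d[...,1])
    a=np.degrees(np.arctan2(d[...,1],-d[...,0]))
    k=(r<.065)&(r>.03)&(c[...,2]>.021)&(c[...,2]<.03)&(p.max(-1)<75)
    print(t,'dark',[(x.round(3),int(y)) for x,y in sorted(zip(r[k],a[k]),key=lambda q:q[1])][:40])
    h=(p[...,0]>p[...,1]+80)&(c[...,2]>.058)&(c[...,2]<.075)&(r>.05)&(r<.15)
    print('handle',h.sum(),np.median(a[h]).round(1))
    # blue ridge
    e=c[...,:2]-[.509,.119];g=(np.hypot(e[...,0],e[...,1])<.03)&(e[...,0]<-.013)&(c[...,2]>.07)&(c[...,2]<.082)&(p.min(-1)>130)
    if g.any(): print('ridge',g.sum(),c[g].mean(0).round(4))
E
```

```text
top0 dark []
handle 108 8.9
ridge 1 [0.4954 0.0981 0.0769]
top4 dark [(np.float64(0.04), 24)]
handle 99 49.2
ridge 7 [0.4874 0.1178 0.0757]
w2 dark [(np.float64(0.043), 71), (np.float64(0.042), 72), (np.float64(0.043), 73)]
handle 495 9.6
ridge 3 [0.4927 0.1097 0.0739]
w4 dark []
handle 19 50.8
sc4 dark [(np.float64(0.033), 18), (np.float64(0.035), 20), (np.float64(0.037), 23), (np.float64(0.035), 23), (np.float64(0.037), 24), (np.float64(0.039), 24), (np.float64(0.041), 27), (np.float64(0.043), 28), (np.float64(0.041), 30), (np.float64(0.04), 70), (np.float64(0.043), 70), (np.float64(0.041), 72), (np.float64(0.039), 72), (np.float64(0.036), 72), (np.float64(0.039), 73), (np.float64(0.03), 73), (np.float64(0.038), 75), (np.float64(0.035), 75), (np.float64(0.036), 76), (np.float64(0.034), 77)]
handle 171 49.6
ridge 12 [0.4882 0.1176 0.0764]
```

The lines are at about 25° and 73°, which puts their middle at 49°. The handle is at 49–50°, so it is home. For the blue ridge I'll compare it with the tight grey nut, which is the exact zero reference.

```bash
python3 - <<'E'
from h import *
for t in ('top3','top4'):
    s=load(t);c=cloud(s);p=s['p'].astype(int)
    for n,cy in (('blue',.119),('grey',-.011)):
        e=c[...,:2]-[.509,cy];r=np.hypot(e[...,0],e[...,1])
        top=(r<.025)&(c[...,2]>.092)&(c[...,2]<.103)
        lum=p.min(-1)
        g=(r<.03)&(e[...,0]<-.012)&(abs(e[...,1])<.012)&(c[...,2]>.068)&(c[...,2]<.084)
        w=np.clip(lum-(100 if n=='blue' else 110),0,None)*g
        rd=(c*w[...,None]).sum((0,1))/w.sum()
        ln=(r<.06)&(r>.026)&(e[...,0]<-.02)&(abs(e[...,1])<.014)&(c[...,2]>.018)&(c[...,2]<.03)
        wl=np.clip(90-p.max(-1),0,None)*ln; L=(c*wl[...,None]).sum((0,1))/wl.sum()
        m=c[top].mean(0);print(t,n,top.sum(),'plug',m.round(4),'ridge',rd.round(4),'line',L.round(4),'ang ridge',np.degrees(np.arctan2(m[1]-rd[1],m[0]-rd[0])).round(1),'line',np.degrees(np.arctan2(m[1]-L[1],m[0]-L[0])).round(1))
b=cv2.imread('pics/sc4.png')[170:260,250:330];a=cv2.imread('pics/top4.png')[200:245,235:335]
cv2.imwrite('pics/v5.png',np.vstack([cv2.resize(a,(600,270),interpolation=cv2.INTER_CUBIC)]))
E
```

```text
top3 blue 122 plug [0.5072 0.1184 0.0972] ridge [0.4874 0.1182 0.075 ] line [0.4733 0.119  0.0278] ang ridge 0.5 line -1.0
top3 grey 122 plug [ 0.5078 -0.0108  0.0971] ridge [ 0.4881 -0.0123  0.0783] line [ 0.4751 -0.0108  0.0269] ang ridge 4.2 line -0.0
top4 blue 121 plug [0.5073 0.1185 0.0972] ridge [0.4874 0.1182 0.0758] line [0.4749 0.1185 0.0277] ang ridge 0.9 line -0.0
top4 grey 121 plug [ 0.5079 -0.0111  0.0971] ridge [ 0.4878 -0.0119  0.0774] line [ 0.4772 -0.0119  0.0262] ang ridge 2.3 line 1.6
```

View pics/v5.png

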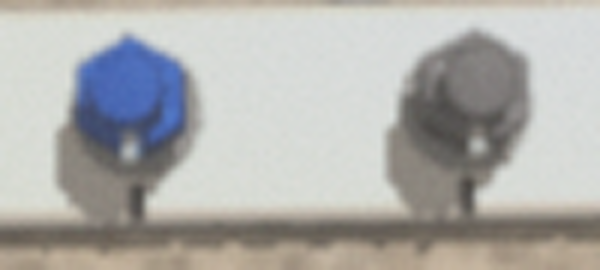

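The blue ridge at (130,147) points at its line at (137,203), within about 1° and consistent with the grey nut. I'll let the arm settle and hand in.

>>> {"op": "send_rows", "data": {"rows": [{"tx": 0,"ty": 0,"tz": 0,"rx": 0,"ry": 0,"rz": 0,"claw": 60},{"tx": 0,"ty": 0,"tz": 0,"rx": 0,"ry": 0,"rz": 0,"claw": 60}]}}

```text
time: 15.75
tool_pos: [0.3299, 0.5604, 0.2036]
eef_rot: [-0.0, 0.44, 0.898, -0.0]
wrist_force: [-0.9, 0.2, -0.0]
grip_width: 0.0719
```

```bash
python3 -c "
from h import *
print(bot.close_job(),bot.sense()['time'])"
```

```text
the job is handed in; nothing more can be done
the job is handed in; nothing more can be done
```

Both couplings are fully home, done in the order asked, and the job was handed in at about 15.8 s with the gripper well clear of everything.

- **Blue nut:** I gripped it across the flats and turned it clockwise about 65°, until the wrist moment jumped to about 1 N m at the stop. In the later images its white ridge points at the black line to within about 1°, about as closely as the tight grey nut's ridge does.
- **Wrench:** I gripped the handle and swung it clockwise about 41°, until the force across the handle jumped from 7 N to 40 N at the stop. The handle now stands at about 49–50°, midway between the black lines at roughly 25° and 73°.

**Checks that disagreed:**
- A rougher first reading put the blue ridge up to 3° off. Measuring it against its own plug and line gave about 1°.
- At the stop the wrist force peaked at about 53 N in total, under the 120 N limit.
- The first two move calls were refused because some rows left out fields. The arm did not move on either.

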